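Load a ball bearing into a V-nest gauge

TASK

Load the ball bearing into the checking gauge: pull the red-knobbed keeper bar fully out, set the bearing flat on the plate in the open mouth between the guide rails and let go of it there. Then push it along the rails until it sits fully home and centred in the V, and only then slide the keeper fully in again behind it. Leave the screwdrivers, the gear and the tape measure where they lie.

Things in the scene. Friction and masses are not known exactly. Their poses are not given: they have to be found in the camera images.
- nest: checking gauge on the bench: blue-painted steel plate 190 x 170 mm, 12 mm thick, with two dark guide rails, a steel V and behind it a small dial gauge (x 66..82 mm, top 61 mm above the bench). Origin on the bench surface under the plate, which spans x -105..+85, y -85..+85 mm; +x points from the open mouth to the V. Rails and V are 10 to 16 mm thick, their tops 30 mm above the bench.
- nest_seat (a point): where the bearing's centre is when home, touching both faces of the V: gauge x = +30, y = 0, 19 mm above the bench (7 mm above the plate). Axes as the gauge's. The bright steel V carries on the rails' inner faces at the deep end.
- nest_mouth (a point): middle of the mouth, at the height of the centre of a bearing lying there: gauge x = -40, y = 0, 19 mm above the bench. The inner faces of rails and V are straight, 30 degrees to the x axis, from half-width 70 mm at x = -44 mm to half-width 8 mm at x = +63 mm; in front of them the plate goes on to x = -105 mm. Plate and guides are polished, slippery (friction about 0.15).
- keeper (a joint): brass keeper bar 12 mm wide through a slot in the -y rail, m: 0 = fully in (crosses the guide at gauge x -8.5..+3.5 mm, nose 15 mm past the middle, 3 mm behind a bearing that is home); grows as it is drawn out along gauge -y; 0.058 = fully out, nose level with the rail. Starts at 0 to 0.015, slides with about 1.5 N, stays where left, hard stops at both ends.
- keeper_knob (a point): centre of the red upright knob on the keeper's outer end, a cylinder 16 mm in diameter, 30 mm tall (36 to 66 mm above the bench; this point at 51 mm). In the gauge's frame x = -2.5 mm, y = -90 mm minus the joint value. Take it from above and move it straight along the gauge's y.
- bearing_mid (a point): centre of the loose steel ball bearing, a flat ring 47 mm in diameter, 14 mm high, 0.1 kg, lying flat on the bench right of the middle; this point is half-way up, 7 mm above what it lies on. z axis = ring axis. Can be gripped across its outside. Between it and the gauge, farther back, stands a fixed clamp jig with a red upright grip 138 mm tall: cross above it.
- screwdriver_red_mid (a point): bystander: red-handled screwdriver 27 x 199 mm lying on the bench, loose; point near its middle
- screwdriver_yellow_mid (a point): bystander: yellow-handled screwdriver 27 x 224 mm lying on the bench, loose; point near its middle
- gear_mid (a point): bystander: dark steel spur gear 62 mm in diameter, 23 mm high, loose, on the right near the bench edge
- tape_measure_mid (a point): bystander: yellow tape measure 35 x 72 mm, 64 mm high, loose, standing on the right
Not all that is in view belongs to the job. Leave any purple or turquoise look-alike of the part that bears bearing_mid alone.

How it is judged:
By the outcome, as a careful person would: the job done as asked, in the order asked, and still so for the second after the job is handed in, with the robot touching nothing.
It also fails if it takes over 72 s, if anything falls off the work surface, if the arm or the gripper's body presses on something with over 40 N, if the wrist force passes 120 N, or if a joint passes its speed limit or range.

ROBOT

A 6-joint arm with a two-finger parallel gripper is mounted at the origin on a cart in front of the work surface, level with it; the furniture and walls round the work are solid. World frame = base frame: x ahead of the robot, y to its left, z up, the work surface at z = 0. Lengths are in m, angles in degrees, forces in N, time in s.
With the tool pointing down it reaches from about 0.25 to 0.725 m from the base axis. Payload 9.7 kg.
Tool frame: the origin (TCP) lies midway between the tips of the shut fingers; the grasp point (between the pads) lies bot.grasp_offset behind it (bot.grasp_offset is the distance from the TCP to the grasp point, in m); x points along the fingers, y is the direction in which the jaws open and shut, and the axes are right-handed (so a half turn about x gives the same grasp; the last joint's range is limited). The gripper opens to 85 mm and grips with 20 to 120 N. Pads are 22 mm wide; open, the fingers measure 114 mm over their backs; the gripper's body (76 mm by 85 mm) begins 54 mm behind the grasp point. The pads swing forward as they close: fully open they stand 13 mm farther back than shut.
Start: joints at [-76.031, 4.979, 10.078, 95.1, 0, 90], TCP at [0.133, -0.534, 0.231] pointing down, gripper open.
Joint ranges: [-179.16, 179.16], [-48.56, 103.87], [-65.8, 70.77], [-126.05, 130.52], [-82.76, 87.17], [-180, 180]. Speed limits (degrees/s): [127.2, 127.2, 147.25, 180, 180, 180].

INTERFACE

Orientations are given as [roll, pitch, yaw] about the fixed x, y, z axes, in that order (R = Rz(yaw) Ry(pitch) Rx(roll)).
In Python, from workcell import status, camera, bot gives the robot as it stands.
- The arm moves only by the shell command python3 -m jog 'ROWS' [OPENING] [FORCE]. ROWS is text: rows parted by semicolons, each of 4 numbers parted by spaces: the shift along the tool's x, y, z in mm, then the turn about the tool's x in degrees. A call has exactly 8 rows; each row is the pose to reach, as a shift and turn from the pose commanded when the call began, along the tool's axes at that moment; what a row does not reach only later rows make up. A row lasts 1/8 s, in which the tool goes at most 62.5 mm and 10.7 degrees, less where a joint would pass 70% of its speed; a pose out of reach is approached as far as the arm can. A call with a gripper value outside its range is refused whole. OPENING is the opening, from 0 (shut) to 1 (fully open), set as the call begins (- or left out, the last holds). The fingers move at their own pace and stop on an object; FORCE is the grip in N (left out, the last holds). Time passes only in rows, so rows that repeat a pose let the fingers close, or fill a call up. It gives the time, the measured TCP pose, the force and the opening at its end, in the units of the state.
- status.get_obs(): the state, without advancing time (a new reading comes with each control period).
- camera(name): name is "side" or "top" or "wrist"; returns a dict with "color" (400x640x3 uint8, red, green, blue), "vfov" (degrees; the focal length in pixels is half the picture's height over the tangent of half this angle, whatever the lens; pixels are square), "cx", "cy" (the principal point, pixels), "rvec" (rotation vector, rad) and "tvec" (3), from world to camera coordinates, as OpenCV has them. Camera axes: x right, y down, z forward; pixel columns grow to the right and rows downward; lengths in m; the calibration is good to about 2 mm. The wrist camera is an equidistant fisheye: a pixel r from the principal point sees the ray r / f radians off the axis. A picture is of the moment at which its call begins. There is no depth.
- bot.job_done(): hands the job in, once; it reports no verdict.
The state is a dict: "time": time; "q": joint angles; "qd": joint speeds; "joint_efforts": joint torques, N m; "ee_pos": TCP position; "tcp_rot": TCP orientation; "wrist_force": force on the tool from outside, world axes, zero at the start; "torque": the same for the moment, N m; "opening": finger opening in m.
Only numpy, scipy, OpenCV 4.12 (cv2) and the standard library are available. Lean on these libraries where they do the work, as an engineer would, in place of code of your own. Each camera call takes 0.05 s, during which the arm holds its last target. There are 200 camera calls.

## Working session

There is one attempt and no reset: what is moved stays moved. The work goes in short steps, Python scripts to look and compute and a shell command to move; the robot and the scene stay as the last step left them, time stands still between calls to the robot, and variables do not carry over. Pictures are saved under pics/ and viewed, about 8 in all and at most 12, crops included, and the job is handed in when it is done.

```bash
mkdir -p pics; ls; cat > h.py <<'E'
import numpy as np, cv2
from workcell import status, camera, bot
from scipy.spatial.transform import Rotation as Ro
def K(c):
    f=c["color"].shape[0]/2/np.tan(np.radians(c["vfov"])/2); return f
def ray(c,u,v,fish=False):
    f=K(c); x=np.array([(u-c["cx"])/f,(v-c["cy"])/f])
    if fish:
        r=np.linalg.norm(x); d=np.array([*(x/r*np.sin(r) if r>0 else x),np.cos(r)])
    else: d=np.array([*x,1.])
    R=cv2.Rodrigues(np.array(c["rvec"],float))[0]; t=np.array(c["tvec"],float).ravel()
    return -R.T@t, R.T@d
def onz(c,u,v,z,fish=False):
    o,d=ray(c,u,v,fish); return o+d*(z-o[2])/d[2]
def proj(c,p,fish=False):
    R=cv2.Rodrigues(np.array(c["rvec"],float))[0]; q=R@np.array(p)+np.array(c["tvec"],float).ravel()
    f=K(c)
    if fish:
        r=np.hypot(q[0],q[1]); th=np.arctan2(r,q[2]); s=f*th/max(r,1e-9); return c["cx"]+q[0]*s,c["cy"]+q[1]*s
    return c["cx"]+f*q[0]/q[2],c["cy"]+f*q[1]/q[2]
def save(c,n): cv2.imwrite(f"pics/{n}.png",c["color"][...,::-1])
def totool(dw):
    R=Ro.from_euler('xyz',status.get_obs()["tcp_rot"],degrees=True).as_matrix()
    return R.T@np.array(dw)*1000
E
python3 - <<'E'
from h import *
import pickle
o=status.get_obs(); print(o["ee_pos"],o["tcp_rot"],bot.grasp_offset)
R=Ro.from_euler('xyz',o["tcp_rot"],degrees=True).as_matrix(); print(R.round(3))
cs={n:camera(n) for n in("top","side","wrist")}
pickle.dump(cs,open("c0.pkl","wb"))
for n in cs: save(cs[n],n+"0"); o_,d=ray(cs[n],320,200); print(n,o_.round(3),d.round(2),cs[n]["vfov"])
im=np.hstack([cs["top"]["color"],cs["side"]["color"]]);
E
```

```text
pics
[ 0.13270264 -0.53349841  0.23055401] [-90.06348749  89.92014434 103.90635181] 0.0187
[[-0.     0.241 -0.97 ]
 [ 0.001 -0.97  -0.241]
 [-1.    -0.001 -0.   ]]
top [ 0.185 -0.135  1.625] [ 0.19  0.   -0.98] 42.22110101914223
side [ 0.119 -1.279  0.681] [ 0.3   0.84 -0.45] 43.773068200599134
wrist [ 0.211 -0.513  0.374] [-0.3  -0.07 -0.95] 65.70646984690485
```

View pics/top0.png

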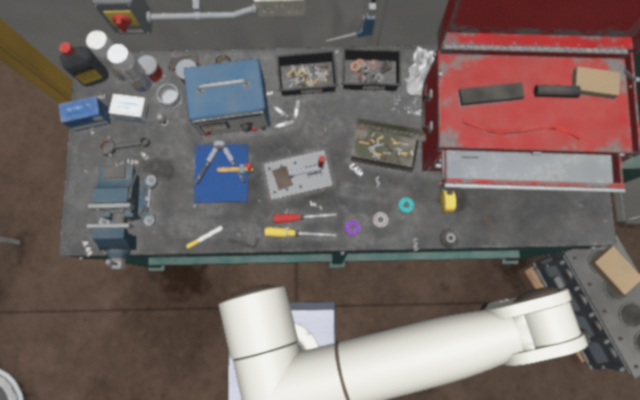

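View pics/side0.png

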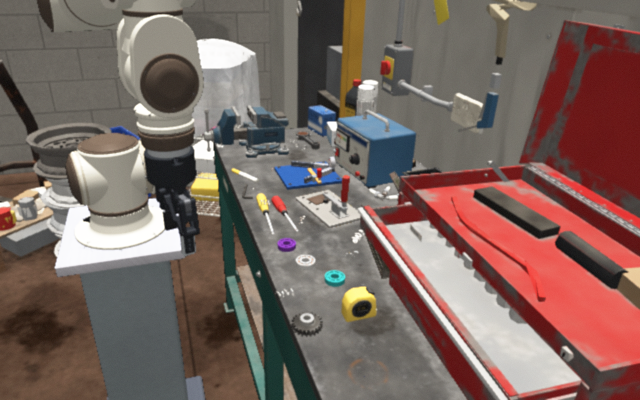

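Top view: the grey ring at (381,219) is the bearing. The look-alikes are the purple ring (352,227), the turquoise ring (406,205) and the gear (450,238). The gauge is the blue plate at about (221,173), with its red knob at about (249,167) and the mouth facing the robot. I'll check the bearing and the gauge in one close crop.

```bash
python3 - <<'E'
from h import *
import pickle
cs=pickle.load(open("c0.pkl","rb")); c=cs["top"]; im=c["color"][...,::-1]
a=cv2.resize(im[135:210,185:260],(525,525),interpolation=cv2.INTER_CUBIC)
b=cv2.resize(im[195:240,340:385+35],(525,295),interpolation=cv2.INTER_CUBIC)[:, :270]
b=cv2.resize(im[195:245,345:420],(270,180),interpolation=cv2.INTER_CUBIC)
out=np.zeros((525,800,3),np.uint8); out[:,:525]=a; out[:180,530:]=b; cv2.imwrite("pics/crop1.png",out)
hsv=cv2.cvtColor(c["color"],cv2.COLOR_RGB2HSV)
m=((hsv[...,0]>100)&(hsv[...,0]<125)&(hsv[...,1]>150)).astype(np.uint8); m[:, :185]=0;m[:,260:]=0;m[:138]=0;m[212:]=0
pts=cv2.findNonZero(m); r=cv2.minAreaRect(pts); print(r)
for p in cv2.boxPoints(r): print(p,onz(c,*p,0.012).round(4))
# bearing: bright ring
g=c["color"].astype(int); w=g[205:235,366:396]
mm=((w.min(2)>130)).astype(np.uint8); ys,xs=np.nonzero(mm); print(len(xs),xs.min()+366,xs.max()+366,ys.min()+205,ys.max()+205)
u,v=(xs.min()+xs.max())/2+366,(ys.min()+ys.max())/2+205; print(u,v,onz(c,u,v,.014), onz(c,xs.min()+366,v,.014),onz(c,xs.max()+366,v,.014))
rm=((hsv[...,0]<6)|(hsv[...,0]>174))&(hsv[...,1]>170); rm[:,:238]=0; rm[:,256:]=0; rm[:155]=0; rm[180:]=0
ys,xs=np.nonzero(rm); print("knob",list(zip(xs,ys)),onz(c,xs.mean(),ys.mean(),.06))
E
```

```text
((220.5, 173.5), (55.0, 49.0), 90.0)
[196. 146.] [0.6762 0.2714 0.012 ]
[245. 146.] [0.6728 0.1124 0.012 ]
[245. 201.] [0.4914 0.1107 0.012 ]
[196. 201.] [0.4946 0.2664 0.012 ]
186 373 388 212 227
380.5 219.5 [ 0.42321761 -0.31592923  0.014     ] [ 0.42369386 -0.29241241  0.014     ] [ 0.42274148 -0.33944046  0.014     ]
knob [(np.int64(248), np.int64(165)), (np.int64(248), np.int64(166)), (np.int64(249), np.int64(166)), (np.int64(248), np.int64(167)), (np.int64(249), np.int64(167))] [0.59254983 0.09375557 0.06      ]
```

View pics/crop1.png

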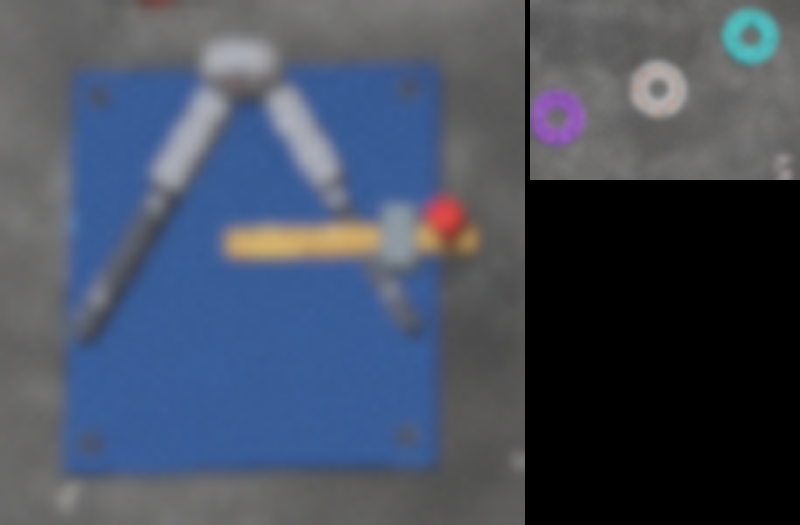

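The crop shows the grey steel ring centred between the purple and turquoise rings, so it is the bearing, at world (0.423,-0.316). The measured width of 47 mm matches. The gauge is nearly world-aligned, with +x pointing away from the robot and the knob near (0.592,0.094). I'll move towards the knob now.

```bash
python3 -m jog '-10 -40 -47 -9; -10 -80 -95 -18; -10 -120 -143 -27; -10 -160 -190 -36; -10 -200 -238 -46; -10 -240 -286 -56; -10 -280 -333 -66; -10 -320 -381 -76' 1 30
python3 - <<'E'
from h import *
import pickle
c=pickle.load(open("c0.pkl","rb"))["top"]
P=[onz(c,*p,.012)[:2] for p in[(195.3,144.7),(247.9,144.3),(247.4,201.9),(194,202.4)]]
P=[onz(c,p[0]-.5,p[1]-.5,.012)[:2] for p in[(195.3,144.7),(247.9,144.3),(247.4,201.9),(194,202.4)]]
TL,TR,BR,BL=P; print(np.round(P,4), np.linalg.norm(TL-BL),np.linalg.norm(TL-TR),np.mean(P,0))
print(np.degrees(np.arctan2(*(((TL+TR)-(BL+BR))[::-1]))))
o=status.get_obs(); print(totool(np.array([.592,.096,.15])-o["ee_pos"]).round(),o["time"])
E
```

```text
time: 1.15
ee_pos: [0.426, -0.1293, 0.2413]
tcp_rot: [62.2, 90.0, -27.5]
wrist_force: [1.1, -1.1, -0.2]
opening: 0.0849
[[0.6823 0.2755]
 [0.68   0.1046]
 [0.49   0.1046]
 [0.4919 0.2742]] 0.19046000186228157 0.17085950616297954 [0.58606994 0.18973514]
0.19081933470389364
[  91.  167. -224.] 1.15
```

```bash
python3 -m jog '10 35 -45 0; 25 70 -90 0; 40 105 -135 0; 60 140 -180 0; 80 160 -215 0; 91 167 -224 0; 91 167 -224 0; 91 167 -224 0'
python3 - <<'E'
from h import *
import pickle
o=status.get_obs(); R=Ro.from_euler('xyz',o["tcp_rot"],degrees=True).as_matrix(); print(R.round(3),o["time"],o["q"])
c=camera("wrist"); pickle.dump(c,open("c1.pkl","wb")); save(c,"w1")
for p in[(.592,.094,.066),(.596,.19,.012),(.681,.105,.012),(.491,.105,.012)]: print(np.round(proj(c,p,True)))
E
```

```text
time: 2.15
ee_pos: [0.5922, 0.0916, 0.1513]
tcp_rot: [84.7, 90.0, -5.4]
wrist_force: [0.5, -0.4, -0.2]
opening: 0.0852
[[ 0.001  1.    -0.002]
 [-0.    -0.002 -1.   ]
 [-1.     0.001  0.   ]] 2.15 [ 8.79952240e+00  1.08238705e+01  7.71986345e+00  8.68479991e+01
 -1.21592991e-02  9.88896449e+01]
[322. 207.]
[326.  86.]
[414. 178.]
[218. 179.]
```

View pics/w1.png

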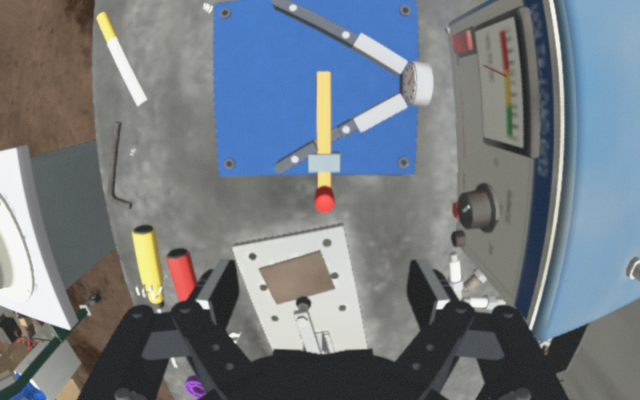

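The wrist view shows the knob top at (324,200), the keeper bar at column 323, the V apex on the right at about (410,83), and the plate edges at columns 215 to 417. I'll measure these.

```bash
python3 - <<'E'
from h import *
import pickle
c=pickle.load(open("c1.pkl","rb")); hsv=cv2.cvtColor(c["color"],cv2.COLOR_RGB2HSV)
h,s,v=hsv[...,0],hsv[...,1],hsv[...,2]
rm=((h<6)|(h>174))&(s>150)&(v>80); rm[:185]=0;rm[215:]=0;rm[:,305:]&=True;rm[:,:305]=0;rm[:,345:]=0
ys,xs=np.nonzero(rm); (cx,cy),r=cv2.minEnclosingCircle(np.c_[xs,ys].astype(np.float32)); print("knob",cx,cy,r,onz(c,cx,cy,.064,True).round(4))
b=(h>100)&(h<125)&(s>120)
def fit(P): # world line fit
    vx,vy,x0,y0=cv2.fitLine(np.array(P,np.float32),cv2.DIST_HUBER,0,.01,.001).ravel(); return vx,vy,x0,y0
bot_=[onz(c,u,np.nonzero(b[140:190,u])[0].max()+140+.5,.012,True)[:2] for u in list(range(225,295))+list(range(350,410))]
L=[onz(c,np.nonzero(b[r,200:260])[0].min()+200-.5,r,.012,True)[:2] for r in range(20,165)]
Rr=[onz(c,np.nonzero(b[r,390:435])[0].max()+390+.5,r,.012,True)[:2] for r in range(110,165)]
for n,P in(("ymin edge",bot_),("xmin",L),("xmax",Rr)):
    f=fit(P); print(n,np.round(f,4),np.degrees(np.arctan(f[1]/f[0]))) 
# keeper bar brass
m=(h>15)&(h<32)&(s>90)&(v>100); m[:,:305]=0;m[:,340:]=0; m[155:]=0
ys,xs=np.nonzero(m); print("bar",xs.min(),xs.max(),ys.min(),onz(c,np.median(xs),ys.min(),.026,True).round(4))
# rail/V inner faces: non-blue in V region, print transitions
for col in (300,370,385,395):
    nb=~b[:190,col]; print(col,[i for i in range(1,190) if nb[i]!=nb[i-1]])
E
```

```text
knob 324.0724182128906 199.06552124023438 12.113180160522461 [0.5939 0.1003 0.064 ]
ymin edge [1.     0.0087 0.5869 0.1086] 0.49852198
xmin [ 0.0027 -1.      0.4919  0.1863] -89.847885
xmax [ 0.0085 -1.      0.6804  0.1449] -89.51112
bar 317 330 72 [0.5933 0.2014 0.026 ]
300 [5, 22, 147, 163, 175]
370 [37, 60, 107, 129, 174]
385 [46, 70, 99, 121, 174]
395 [52, 75, 94, 115, 174]
```

```bash
python3 - <<'E'
from h import *
import pickle
c=pickle.load(open("c1.pkl","rb")); print(ray(c,320,200,True))
for col,a,b in((300,22,147),(370,60,107),(385,70,99),(395,75,94)):
  for z in(.012,.03):
    A=onz(c,col,a-.5,z,True);B=onz(c,col,b-.5,z,True); print(col,z,A[:2].round(4),B[:2].round(4),"mid",((A+B)/2)[:2].round(4),"w",(A-B)[1].round(4))
o=status.get_obs(); print(o["ee_pos"])
E
```

```text
(array([0.59240713, 0.17377786, 0.29505264]), array([-0.00690454, -0.30595674, -0.95202038]))
300 0.012 [0.5728 0.251 ] [0.5721 0.1345] mid [0.5725 0.1928] w 0.1165
300 0.03 [0.574  0.2461] [0.5734 0.137 ] mid [0.5737 0.1916] w 0.1091
370 0.012 [0.6355 0.2154] [0.6359 0.1718] mid [0.6357 0.1936] w 0.0436
370 0.03 [0.6328 0.2128] [0.6331 0.172 ] mid [0.633  0.1924] w 0.0408
385 0.012 [0.6493 0.2067] [0.6497 0.1798] mid [0.6495 0.1932] w 0.027
385 0.03 [0.6457 0.2046] [0.646  0.1794] mid [0.6459 0.192 ] w 0.0253
395 0.012 [0.6587 0.2026] [0.659  0.1848] mid [0.6588 0.1937] w 0.0178
395 0.03 [0.6545 0.2008] [0.6547 0.1841] mid [0.6546 0.1925] w 0.0166
[0.59233758 0.09157916 0.15155068]
```

```bash
python3 -m jog '40 1.5 -7.5 0; 80 1.5 -7.5 0; 98 1.5 -7.5 0; 107 1.5 -7.5 0; 107 1.5 -7.5 0; 107 1.5 -7.5 0; 107 1.5 -7.5 0; 107 1.5 -7.5 0' 0.45 30
python3 - <<'E'
from h import *
import pickle
c=pickle.load(open("c1.pkl","rb"));
for p in((303,300),(240,245),(345,225)): print(p,onz(c,*p,.03,True).round(3),onz(c,*p,.06,True).round(3))
t=pickle.load(open("c0.pkl","rb"))["top"]; print(onz(t,322,160,.12))
c=camera("wrist"); save(c,"w2")
E
```

```text
time: 3.2
ee_pos: [0.5941, 0.1003, 0.0438]
tcp_rot: [98.1, 90.0, 8.1]
wrist_force: [-0.7, -0.1, -0.7]
opening: 0.0383
(303, 300) [ 0.572 -0.021  0.03 ] [0.574 0.001 0.06 ]
(240, 245) [0.512 0.043 0.03 ] [0.521 0.058 0.06 ]
(345, 225) [0.614 0.064 0.03 ] [0.611 0.077 0.06 ]
[ 0.59146391 -0.13610038  0.12      ]
```

View pics/w2.png

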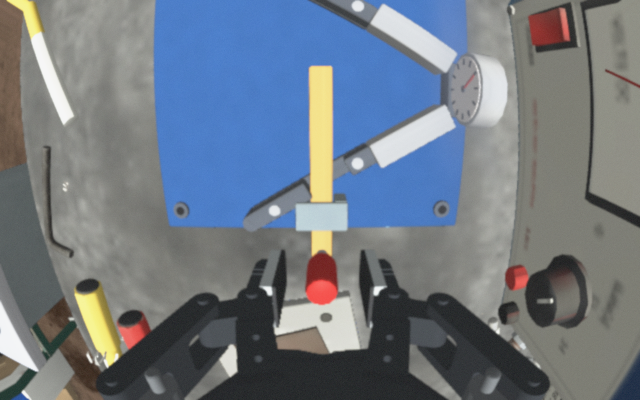

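The knob sits between the pads, its top at about (320,285). I'll close on it and pull.

```bash
python3 -m jog '0 0 0 0; 0 0 0 0; 0 0 0 0; 0 0 0 0; 0 0 3 0; 0 0 8 0; 0 0 14 0; 0 0 20 0' 0 40;  python3 -m jog '0 0 6 0; 0 0 12 0; 0 0 18 0; 0 0 24 0; 0 0 28 0; 0 0 31 0; 0 0 34 0; 0 0 34 0'
```

```text
time: 4.25
ee_pos: [0.5937, 0.0801, 0.0434]
tcp_rot: [-158.2, 90.0, 111.7]
wrist_force: [-3.9, 0.6, 5.7]
opening: 0.0147
time: 5.25
ee_pos: [0.5939, 0.0476, 0.0435]
tcp_rot: [176.6, 89.8, 86.6]
wrist_force: [-3.5, 10.0, 4.1]
opening: 0.0145
```

```bash
python3 -m jog '0 0 1 0; 0 0 2 0; 0 0 2 0; 0 0 2 0; 0 0 2 0; 0 0 2 0; 0 0 2 0; 0 0 2 0'
python3 - <<'E'
from h import *
c=camera("wrist"); save(c,"w3")
E
```

```text
time: 6.25
ee_pos: [0.5939, 0.0474, 0.0435]
tcp_rot: [178.2, 89.6, 88.3]
wrist_force: [-3.8, 18.5, 4.4]
opening: 0.0145
```

View pics/w3.png

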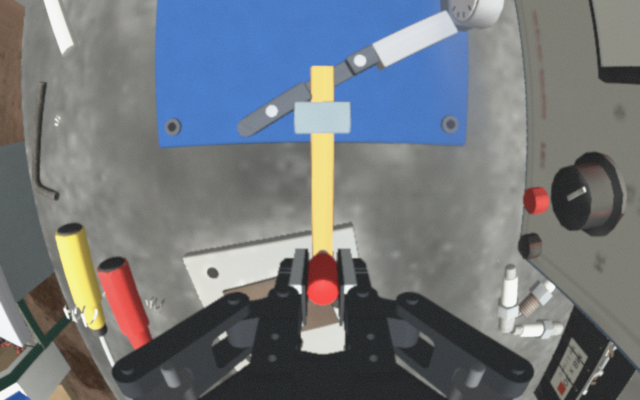

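The keeper is hard on its stop: the force rises with no further motion, and the nose is level with the rail. I'll release it and go over to the bearing.

```bash
python3 -m jog '0 0 -2 0; 0 0 -2 0; 0 0 -2 0; 0 0 -2 0; -40 0 -2 0; -100 0 -2 0; -150 0 -2 0; -180 0 0 0' 0.5
python3 - <<'E'
from h import *
o=status.get_obs(); print(totool(np.array([.423,-.313,.12])-o["ee_pos"]).round(1))
E
```

```text
time: 7.3
ee_pos: [0.5943, 0.044, 0.2264]
tcp_rot: [92.0, 89.8, 1.9]
wrist_force: [0.9, 0.4, 0.7]
opening: 0.0429
[ 105.8 -171.4  357.2]
```

```bash
python3 -m jog '0 -26 55 0; 0 -52 110 0; 0 -78 165 0; 0 -104 220 0; 10 -130 275 0; 40 -156 325 0; 80 -168 350 0; 100 -171 357 0' 0.8
python3 -m jog '5 0 0 0; 5 0 0 0; 5 0 0 0; 5 0 0 0; 5 0 0 0; 5 0 0 0; 5 0 0 0; 5 0 0 0'
python3 - <<'E'
from h import *
o=status.get_obs(); R=Ro.from_euler('xyz',o["tcp_rot"],degrees=True).as_matrix(); print(R.round(3))
c=camera("wrist"); save(c,"w4"); print(np.round(proj(c,(.423,-.313,.014),True)))
im=c["color"]; u,v=map(int,proj(c,(.423,-.313,.014),True))
g=im[max(0,v-50):v+50,u-50:u+50]; mm=((g.min(2)>125)).astype(np.uint8)
n,l,s,ce=cv2.connectedComponentsWithStats(mm); i=1+np.argmax(s[1:,4]); print(s[i])
pp=cv2.findNonZero((l==i).astype(np.uint8)); e=cv2.fitEllipse(cv2.convexHull(pp)); print(e)
cu,cv_=e[0][0]+u-50,e[0][1]+max(0,v-50); print(cu,cv_,[onz(c,cu,cv_,z,True).round(4) for z in(.007,.014)])
x,y,w,h=s[i][:4]; x+=u-50; y+=max(0,v-50)
print(onz(c,x-.5,cv_,.014,True),onz(c,x+w-.5,cv_,.014,True),onz(c,cu,y-.5,.014,True),onz(c,cu,y+h-.5,.014,True))
E
```

```text
time: 8.3
ee_pos: [0.4208, -0.3141, 0.121]
tcp_rot: [-118.3, 89.9, 151.5]
wrist_force: [-0.3, 0.3, -1.0]
opening: 0.0682
time: 9.3
ee_pos: [0.4226, -0.3127, 0.1182]
tcp_rot: [-124.0, 90.0, 146.0]
wrist_force: [0.3, 0.5, 0.7]
opening: 0.0682
[[-0.     1.    -0.001]
 [ 0.    -0.001 -1.   ]
 [-1.    -0.    -0.   ]]
[322. 203.]
[   0    0  100  100 9805]Traceback (most recent call last):
  File "<stdin>", line 7, in <module>
cv2.error: OpenCV(4.12.0) /io/opencv/modules/imgproc/src/shapedescr.cpp:361: error: (-201:Incorrect size of input array) There should be at least 5 points to fit the ellipse in function 'fitEllipseNoDirect'
```

View pics/w4.png

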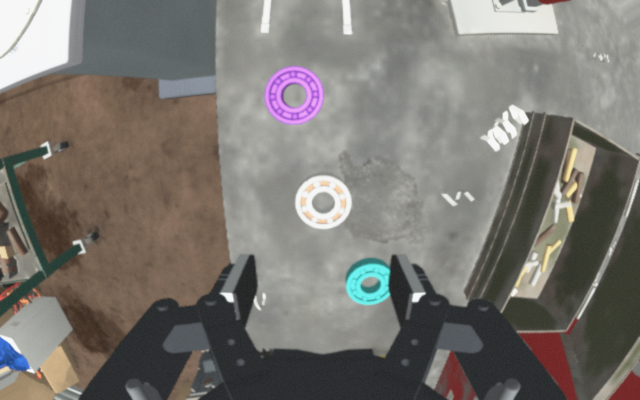

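The bearing is at (323,202), within 1 px of the prediction. The purple ring is at (295,95) and the turquoise one at (370,283), clear of the fingers. I'll descend.

```bash
python3 -m jog '30 1 -0.5 0; 60 1 -0.5 0; 85 1 -0.5 0; 98 1 -0.5 0; 106 1 -0.5 0; 112 1 -0.5 0; 115 1 -0.5 0; 115 1 -0.5 0' 0.75
python3 -m jog '0 0 0 0; 0 0 0 0; 0 0 0 0; 0 0 0 0; 0 0 0 0; 0 0 0 0; 0 0 0 0; 0 0 0 0'
```

```text
time: 10.35
ee_pos: [0.4238, -0.3123, 0.0035]
tcp_rot: [50.0, 90.0, -40.1]
wrist_force: [1.1, 0.1, -0.4]
opening: 0.064
time: 11.35
ee_pos: [0.4236, -0.3122, 0.0033]
tcp_rot: [-121.7, 90.0, 148.2]
wrist_force: [0.1, 0.1, -0.7]
opening: 0.0641
```

```bash
python3 -m jog '2.5 0 0 0; 2.5 0 0 0; 2.5 0 0 0; 2.5 0 0 0; 2.5 0 0 0; 2.5 0 0 0; 2.5 0 0 0; 2.5 0 0 0' 0 40
python3 -m jog '-8 0 0 0; -25 0 0 0; -60 0 0 0; -110 0 0 0; -160 0 0 0; -210 0 0 0; -230 0 0 0; -230 0 0 0' 
python3 - <<'E'
from h import *
o=status.get_obs(); R=Ro.from_euler('xyz',o["tcp_rot"],degrees=True).as_matrix(); print(R.round(3))
print(totool(np.array([.556,.1930,.2313])-o["ee_pos"]).round(1))
save(camera("wrist"),"w5")
E
```

```text
time: 12.35
ee_pos: [0.4238, -0.3123, 0.0011]
tcp_rot: [53.2, 90.0, -36.8]
wrist_force: [-1.6, 1.0, 6.3]
opening: 0.045
time: 13.35
ee_pos: [0.4242, -0.3126, 0.2331]
tcp_rot: [53.7, 89.8, -36.3]
wrist_force: [0.2, -0.4, -1.9]
opening: 0.0448
[[ 0.003  1.    -0.001]
 [-0.002 -0.001 -1.   ]
 [-1.     0.003  0.002]]
[   1.1  131.5 -505.7]
```

View pics/w5.png

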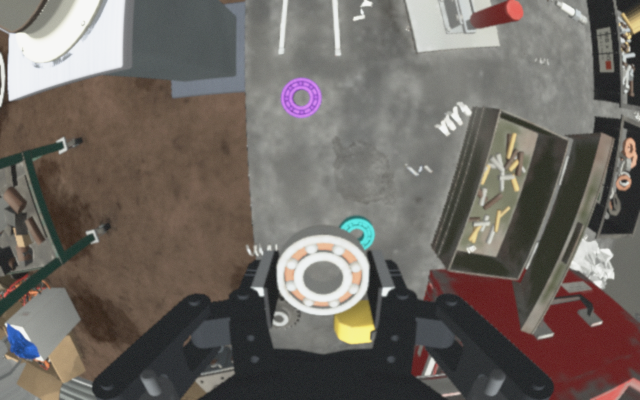

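The bearing is held flat between the pads at (323,270). I'll carry it over to the mouth.

```bash
python3 -m jog '0 15 -55 0; 0 30 -112 0; 0 45 -170 0; 0 60 -230 0; 0 76 -290 0; 0 92 -350 0; 0 107 -410 0; 0 121 -465 0' 
python3 -m jog '20 8 -30 0; 50 10.5 -41 0; 90 10.5 -41 0; 125 10.5 -41 0; 150 10.5 -41 0; 165 10.5 -41 0; 170 10.5 -41 0; 170 10.5 -41 0' 
python3 - <<'E'
from h import *
o=status.get_obs(); R=Ro.from_euler('xyz',o["tcp_rot"],degrees=True).as_matrix(); print(R.round(3))
print(totool(np.array([.556,.1930,.0135])-o["ee_pos"]).round(1))
save(camera("wrist"),"w6")
E
```

```text
time: 14.4
ee_pos: [0.5445, 0.1548, 0.2292]
tcp_rot: [-72.4, 89.9, -162.4]
wrist_force: [1.7, -0.3, -0.2]
opening: 0.0449
time: 15.4
ee_pos: [0.5555, 0.1937, 0.0611]
tcp_rot: [106.4, 90.0, 16.3]
wrist_force: [0.8, -0.3, -0.3]
opening: 0.0445
[[ 0.     1.    -0.001]
 [ 0.    -0.001 -1.   ]
 [-1.     0.    -0.   ]]
[47.6  0.4  0.7]
```

View pics/w6.png

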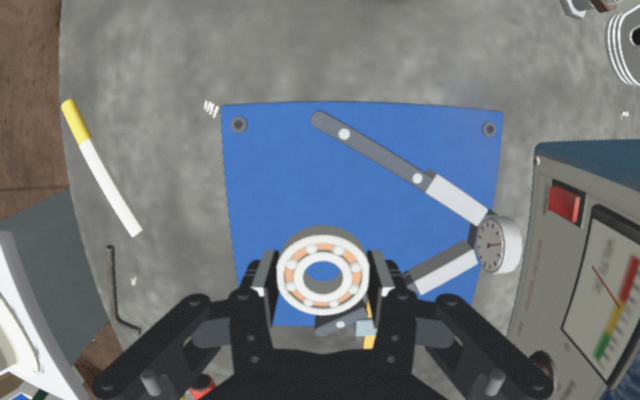

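It is lined up over the mouth. I'll lower it, release and rise.

```bash
python3 -m jog '20 0 0.7 0; 34 0 0.7 0; 42 0 0.7 0; 46 0 0.7 0; 47 0 0.7 0; 47.6 0 0.7 0; 48 0 0.7 0; 48 0 0.7 0' 
python3 -m jog '0 0 0 0; 0 0 0 0; 0 0 0 0; 0 0 0 0; 0 0 0 0; -15 0 0 0; -50 0 0 0; -80 0 0 0' 0.75
python3 - <<'E'
from h import *
o=status.get_obs(); R=Ro.from_euler('xyz',o["tcp_rot"],degrees=True).as_matrix(); print(R.round(3))
save(camera("wrist"),"w7")
E
```

```text
time: 16.45
ee_pos: [0.5557, 0.1931, 0.0131]
tcp_rot: [110.0, 90.0, 20.0]
wrist_force: [-0.0, 0.2, 0.6]
opening: 0.045
time: 17.45
ee_pos: [0.5556, 0.1931, 0.0951]
tcp_rot: [110.6, 89.9, 20.5]
wrist_force: [0.6, -0.2, 0.0]
opening: 0.0645
[[ 0.001  1.    -0.001]
 [ 0.    -0.001 -1.   ]
 [-1.     0.001 -0.   ]]
```

View pics/w7.png

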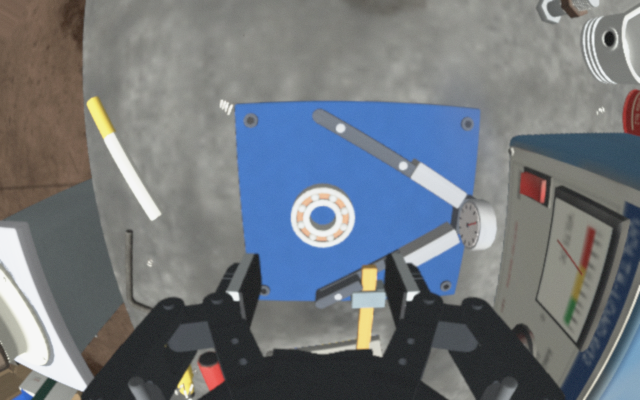

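The bearing lies flat on the plate in the mouth at (323,217), free of the fingers. I'll shut the fingers and go down behind it.

```bash
python3 -m jog '0 -25 0 0; 0 -50 0 0; 0 -51 0 0; 0 -51 0 0; 25 -51 0 0; 50 -51 0 0; 70 -51 0 0; 79 -51 0 0' 0 40
python3 -m jog '0 3 0 0; 0 7 0 0; 0 12 0 0; 0 17 0 0; 0 22 0 0; 0 27 0 0; 0 32 0 0; 0 36 0 0'
python3 -m jog '0 5 0 0; 0 10 0 0; 0 15 0 0; 0 20 0 0; 0 25 0 0; 0 29 0 0; 0 32 0 0; 0 34 0 0'
python3 - <<'E'
from h import *
save(camera("wrist"),"w8")
E
```

```text
time: 18.5
ee_pos: [0.5045, 0.1928, 0.0127]
tcp_rot: [-66.7, 89.9, -156.8]
wrist_force: [0.0, 1.3, 0.0]
opening: 0.0001
time: 19.5
ee_pos: [0.5408, 0.193, 0.0138]
tcp_rot: [-95.9, 90.0, 174.1]
wrist_force: [-1.2, 0.4, 0.8]
opening: 0.0001
time: 20.5
ee_pos: [0.5746, 0.193, 0.0138]
tcp_rot: [-58.0, 90.0, -148.0]
wrist_force: [-0.5, 0.2, 0.8]
opening: 0.0002
```

View pics/w8.png

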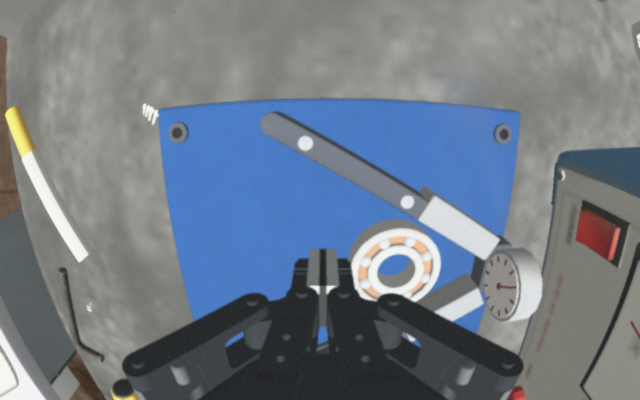

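The bearing is riding ahead of the fingers at (395,268). I'll push on slowly until it meets the V.

```bash
python3 -m jog '0 2 0 0; 0 4 0 0; 0 6 0 0; 0 8 0 0; 0 10 0 0; 0 11 0 0; 0 12 0 0; 0 12 0 0'
python3 -m jog '0 1 0 0; 0 2 0 0; 0 3 0 0; 0 4 0 0; 0 4 0 0; 0 4 0 0; 0 4 0 0; 0 4 0 0'
```

```text
time: 21.55
ee_pos: [0.5865, 0.193, 0.0138]
tcp_rot: [71.6, 90.0, -18.5]
wrist_force: [-0.5, -1.3, 0.1]
opening: -0.0001
time: 22.55
ee_pos: [0.5896, 0.1929, 0.0136]
tcp_rot: [-84.2, 89.9, -174.2]
wrist_force: [-6.0, -0.2, 2.0]
opening: 0.0002
```

```bash
python3 -m jog '0 1 0 0; 0 1 0 0; 0 2 0 0; 0 2 0 0; 0 2 0 0; 0 2 0 0; 0 2 0 0; 0 2 0 0'
python3 - <<'E'
from h import *
import pickle
c=camera("wrist"); pickle.dump(c,open("c9.pkl","wb")); save(c,"w9")
im=c["color"][190:400,330:560,::-1]; cv2.imwrite("pics/w9c.png",cv2.resize(im,None,fx=2.8,fy=2.8,interpolation=cv2.INTER_CUBIC))
print([np.round(proj(c,p,True),1) for p in((.626,.1935,.026),(.6025,.1935,.026),(.6495,.1935,.026),(.626,.217,.026))])
E
```

```text
time: 23.55
ee_pos: [0.59, 0.1929, 0.0135]
tcp_rot: [-86.1, 89.7, -176.1]
wrist_force: [-13.7, -1.0, 6.0]
opening: -0.0001
[array([393.3, 274.8]), array([346.9, 275.8]), array([436.8, 272.8]), array([398. , 232.2])]
```

View pics/w9c.png

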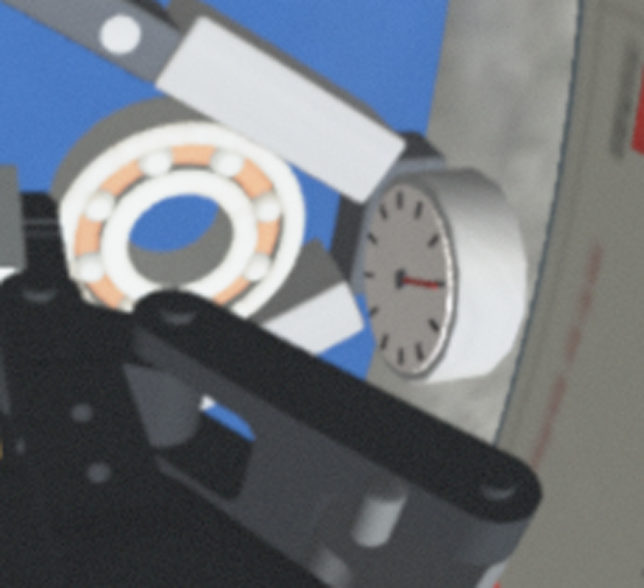

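The force rises firmly with no motion at TCP x=0.590 (0.588 expected). I'll back off and check from above.

```bash
python3 -m jog '0 -6 0 0; 0 -15 0 0; 0 -30 0 0; -30 -40 0 0; -60 -40 0 0; -90 -30 20 0; -120 -15 40 0; -140 0 60 0'
python3 -m jog '0 0 0 0; 0 0 0 0; 0 0 0 0; 0 0 0 0; 0 0 0 0; 0 0 0 0; 0 0 0 0; 0 0 0 0'
python3 - <<'E'
from h import *
import pickle
c=camera("wrist"); pickle.dump(c,open("c10.pkl","wb")); save(c,"w10")
u,v=map(int,proj(c,(.626,.1935,.026),True)); print(u,v); im=c["color"][max(0,v-75):v+75,u-100:u+100,::-1]; cv2.imwrite("pics/w10c.png",cv2.resize(im,None,fx=4,fy=4,interpolation=cv2.INTER_CUBIC)); print(im.shape)
E
```

```text
time: 24.6
ee_pos: [0.593, 0.1326, 0.1557]
tcp_rot: [101.1, 89.9, 11.0]
wrist_force: [0.2, 0.6, -0.7]
opening: -0.0001
time: 25.6
ee_pos: [0.5924, 0.1329, 0.1538]
tcp_rot: [108.4, 90.0, 18.3]
wrist_force: [0.1, -0.3, -0.1]
opening: 0.0001
360 128
(150, 200, 3)
```

The picture limit is reached, so I'll measure by numbers from here. The orange cage ring gives the bearing centre, and the gap-free contact can be judged against the gauge's own faces.

```bash
cat > meas.py <<'E'
from h import *
def bearing(c,guess=(.626,.1935,.026)):
    u,v=map(int,proj(c,guess,True)); y0=max(0,v-45);x0=u-45
    g=c["color"][y0:v+45,x0:u+45]; h,s,vv=cv2.split(cv2.cvtColor(g,cv2.COLOR_RGB2HSV))
    m=((h<19)&(s>40)&(vv>140)); ys,xs=np.nonzero(m)
    W=np.array([onz(c,x+x0,y+y0,.025,True)[:2] for x,y in zip(xs,ys)])
    (a,b),r=cv2.minEnclosingCircle((W*1000).astype(np.float32)); print("cage n",len(W),"centre",round(a,1),round(b,1),"r",round(r,1))
    # hole: blue-ish region inside
    bl=(h>100)&(h<125)&(s>120)
    n,l,st,ce=cv2.connectedComponentsWithStats(bl.astype(np.uint8)); print("blue comps",[(*(ce[i]+[x0,y0]).round(1),st[i,4]) for i in range(1,n) if st[i,4]>15])
    return a,b,r
E
python3 - <<'E'
from meas import *
import pickle
c=pickle.load(open("c10.pkl","rb")); bearing(c)
b=cv2.inRange(cv2.cvtColor(c["color"],cv2.COLOR_RGB2HSV),(100,120,0),(125,255,255))>0
print(ray(c,320,200,True)[0])
# plate edges and guide faces in this view
f=lambda u,v,z:onz(c,u,v,z,True)[:2].round(4)
for col in range(385,412,5):
    t=[i for i in range(1,230) if b[i,col]!=b[i-1,col]]; print(col,t,[f(col,i-.5,.012) for i in t])
for r in (200,):
    nb=np.nonzero(b[r])[0]; print(r,nb.min(),nb.max(),f(nb.min()-.5,r,.012),f(nb.max()+.5,r,.012))
# reference: bearing earlier in c9
E
```

```text
cage n 320 centre 626.1 193.1 r 19.2
blue comps [(np.float64(329.3), np.float64(126.7), np.int32(2432)), (np.float64(392.4), np.float64(90.1), np.int32(417)), (np.float64(391.7), np.float64(128.7), np.int32(210)), (np.float64(359.7), np.float64(128.7), np.int32(279)), (np.float64(393.5), np.float64(166.4), np.int32(300))]
[0.59266358 0.21509255 0.29756642]
385 [40, 94, 115, 117, 166, 214] [array([0.6498, 0.2772]), array([0.6501, 0.2259]), array([0.6505, 0.2062]), array([0.6506, 0.2044]), array([0.6523, 0.1578]), array([0.6552, 0.1092])]
390 [40, 97, 118, 140, 163, 214] [array([0.6545, 0.2776]), array([0.6549, 0.2233]), array([0.6553, 0.2036]), array([0.6561, 0.1829]), array([0.6571, 0.1608]), array([0.6603, 0.1092])]
395 [40, 100, 121, 139, 160, 200, 207, 214] [array([0.6593, 0.2779]), array([0.6597, 0.2207]), array([0.6602, 0.201 ]), array([0.6609, 0.184 ]), array([0.6618, 0.1638]), array([0.6644, 0.1239]), array([0.6649, 0.1166]), array([0.6655, 0.1092])]
400 [41, 49, 57, 103, 157, 198, 209, 214] [array([0.664 , 0.2774]), array([0.664 , 0.2695]), array([0.6639, 0.2618]), array([0.6645, 0.2181]), array([0.6666, 0.1669]), array([0.6693, 0.126 ]), array([0.6703, 0.1145]), array([0.6707, 0.1091])]
405 [41, 47, 59, 107, 154, 203, 204, 214] [array([0.6688, 0.2778]), array([0.6688, 0.2719]), array([0.6687, 0.2603]), array([0.6695, 0.2146]), array([0.6714, 0.1699]), array([0.6749, 0.1208]), array([0.675 , 0.1197]), array([0.676 , 0.1091])]
410 [42, 51, 57, 110, 155, 207] [array([0.6736, 0.2773]), array([0.6736, 0.2684]), array([0.6736, 0.2626]), array([0.6744, 0.2121]), array([0.6765, 0.1691]), array([0.6806, 0.1165])]
200 223 538 [0.4925 0.1235] [0.8442 0.1239]
```

The bearing centre measures (626.1,193.1) and the home point is (626,193.4), so it is home and centred. Now the keeper: I'll grip the knob again where I left it.

```bash
python3 -m jog '0 0.7 30 0; 0 1.5 65 0; 0 1.5 85.5 0; 0 1.5 85.5 0; 40 1.5 85.5 0; 80 1.5 85.5 0; 103 1.5 85.5 0; 110 1.5 85.5 0' 0.45 40
python3 -m jog '0 0 0 0; 0 0 0 0; 0 0 0 0; 0 0 0 0; 0 0 0 0; 0 0 0 0; 0 0 0 0; 0 0 0 0' 0 40
python3 -m jog '0 0 -3 0; 0 0 -8 0; 0 0 -14 0; 0 0 -20 0; 0 0 -26 0; 0 0 -32 0; 0 0 -37 0; 0 0 -40 0'
```

```text
time: 26.65
ee_pos: [0.5929, 0.0483, 0.0422]
tcp_rot: [-91.9, 89.9, 178.1]
wrist_force: [0.5, -0.1, 0.5]
opening: 0.0384
time: 27.65
ee_pos: [0.5939, 0.0479, 0.0448]
tcp_rot: [142.6, 89.9, 52.6]
wrist_force: [-4.9, 4.1, 3.6]
opening: 0.0141
time: 28.65
ee_pos: [0.5938, 0.0874, 0.0448]
tcp_rot: [27.3, 90.0, -62.8]
wrist_force: [-6.1, -1.7, 4.3]
opening: 0.0145
```

```bash
python3 -m jog '0 0 -4 0; 0 0 -8 0; 0 0 -12 0; 0 0 -14 0; 0 0 -16 0; 0 0 -17 0; 0 0 -18 0; 0 0 -18 0'
python3 -m jog '0 0 -1 0; 0 0 -2 0; 0 0 -3 0; 0 0 -3 0; 0 0 -3 0; 0 0 -3 0; 0 0 -3 0; 0 0 -3 0'
```

```text
time: 29.65
ee_pos: [0.5937, 0.1054, 0.0447]
tcp_rot: [20.4, 90.0, -69.6]
wrist_force: [-7.1, -0.5, 5.3]
opening: 0.0144
time: 30.65
ee_pos: [0.5937, 0.1061, 0.0447]
tcp_rot: [0.9, 89.7, -89.3]
wrist_force: [-7.3, -12.3, 6.6]
opening: 0.014
```

Hard stop at 58.2 mm of travel, which is fully in. I'll relax, release, rise and check.

```bash
python3 -m jog '0 0 1.8 0; 0 0 1.8 0; 0 0 1.8 0; 0 0 1.8 0; 0 0 1.8 0; 0 0 1.8 0; 0 0 1.8 0; 0 0 1.8 0'
python3 -m jog '0 0 0 0; 0 0 0 0; 0 0 0 0; 0 0 0 0; -30 0 0 0; -60 0 0 0; -90 0 -15 0; -110 0 -30 0' 0.45
python3 -m jog '0 0 0 0; 0 0 0 0; 0 0 0 0; 0 0 0 0; 0 0 0 0; 0 0 0 0; 0 0 0 0; 0 0 0 0'
python3 - <<'E'
from meas import *
import pickle
c=camera("wrist"); pickle.dump(c,open("c11.pkl","wb")); bearing(c); print(ray(c,320,200,True)[0])
h,s,v=cv2.split(cv2.cvtColor(c["color"],cv2.COLOR_RGB2HSV))
u,w=map(int,proj(c,(.5935,.2085,.026),True)); print("expected nose",u,w)
m=(h>17)&(h<32)&(s>90)&(v>100); m[:,:u-20]=0;m[:,u+14:]=0;m[:w-30]=0;m[w+40:]=0
ys,xs=np.nonzero(m); print(xs.min(),xs.max(),ys.min()); print("nose",[onz(c,np.median(xs),ys.min()-.5,z,True).round(4) for z in(.022,.026,.03)])
rm=((h<6)|(h>174))&(s>150)&(v>80); a,b=map(int,proj(c,(.5935,.1035,.06),True)); q=np.zeros_like(rm); q[b-20:b+20,a-25:a+25]=1; rm&=q
ys,xs=np.nonzero(rm); (x,y),r=cv2.minEnclosingCircle(np.c_[xs,ys].astype(np.float32)); print("knob",onz(c,x,y,.064,True).round(4),r)
t=camera("top"); t0=pickle.load(open("c0.pkl","rb"))["top"]
d=np.abs(t["color"].astype(int)-t0["color"]).max(2)
for n,(x,y,k) in dict(red=(300,217,18),yel=(290,233,20),gear=(450,238,9),tape=(449,200,11),pur=(352,227,9),tur=(406,205,9)).items(): print(n,d[y-9:y+9,x-k:x+k].max(),(d[y-9:y+9,x-k:x+k]>40).sum())
E
```

```text
time: 31.65
ee_pos: [0.5937, 0.106, 0.0448]
tcp_rot: [6.9, 89.9, -83.2]
wrist_force: [-6.7, -3.7, 6.0]
opening: 0.0143
time: 32.65
ee_pos: [0.5943, 0.137, 0.1555]
tcp_rot: [102.3, 89.9, 12.3]
wrist_force: [0.7, -0.4, -0.2]
opening: 0.0384
time: 33.65
ee_pos: [0.5939, 0.1367, 0.1538]
tcp_rot: [111.0, 90.0, 21.0]
wrist_force: [0.8, 0.1, -0.4]
opening: 0.0389
cage n 400 centre 613.6 181.4 r 36.5
blue comps [(np.float64(331.3), np.float64(120.6), np.int32(1467)), (np.float64(390.3), np.float64(94.2), np.int32(421)), (np.float64(389.8), np.float64(132.5), np.int32(210)), (np.float64(358.1), np.float64(132.7), np.int32(281)), (np.float64(391.7), np.float64(170.5), np.int32(293))]
[0.5941484  0.21882166 0.29758525]
expected nose 321 115
316 327 117
nose [array([0.5935, 0.2074, 0.022 ]), array([0.5935, 0.2076, 0.026 ]), array([0.5935, 0.2078, 0.03  ])]
knob [0.5935 0.1079 0.064 ] 13.086352348327637
red 3 0
yel 3 0
gear 3 0
tape 19 0
pur 3 0
tur 3 0
```

```bash
python3 - <<'E'
from h import *
import pickle
for f,p in(("c10.pkl",(359.7,128.7)),("c11.pkl",(358.1,132.7))):
    c=pickle.load(open(f,"rb")); print(onz(c,*p,.02,True).round(4))
bot.job_done()
E
```

```text
[0.6261 0.193  0.02  ]
[0.6263 0.193  0.02  ]
the job is handed in; nothing more can be done
```

The bearing is home and centred in the V with the keeper shut behind it, and the job is handed in at about 34 s of the 72 s allowed.

**What I did:** I pulled the keeper out to its stop and gripped the grey steel bearing, leaving the purple and turquoise rings alone. I carried it over the jig, set it flat in the mouth and let go. Then I pushed it with shut fingers until the V stopped it, and slid the keeper in to its stop.

**Last checks:**
- **Bearing:** the centre measured (626, 193) mm, against a home point of (626, 193.4) mm. It was unmoved after the keeper went in.
- **Keeper:** it travelled 58.2 mm to a firm stop. The nose measured about 1 mm short of its expected fully-in position, which is within camera accuracy.
- **Bystanders:** the screwdrivers and the gear look the same in the top camera as at the start. Part of the tape measure's patch changed slightly, below the level I counted as movement.
- **Robot:** it is clear of everything.

**Checks that failed or disagreed:**
- I reached the 12-picture limit, so everything after the push was checked by numbers only.
- The last fit of the bearing's orange cage was spoiled by the brass bar, so I used the bearing's hole instead.
- The first top-view estimate of the gauge was about 3.5 mm off in y from the wrist camera. I used the wrist value.

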